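# Raise the detector board onto the viewing window and bolt it there

## Robot

A 7-joint arm with a two-finger parallel gripper is mounted at the origin on the work surface. World frame = base frame: x ahead of the robot, y to its left, z up, the work surface at z = 0. Lengths are in m, angles in degrees, forces in N, time in s.
With the tool pointing down it reaches from about 0.4 to 0.9 m from the base axis. Payload 5.5 kg.
Tool frame: the origin (TCP) lies midway between the tips of the shut fingers; the grasp point (between the pads) lies 19 mm behind it; z points along the fingers, y is the line along which they close (so a half turn about z gives the same grasp; the last joint's range is limited). The gripper opens to 85 mm and grips with 20 to 120 N. Pads are 22 mm wide; open, the fingers measure 114 mm over their backs; the gripper's body (76 mm by 85 mm) begins 54 mm behind the grasp point. The pads swing forward as they close: fully open they stand 13 mm farther back than shut.
Start: joints at [-53.216, 28.699, -24.465, 88.831, 12.651, 65.22, -12.049], TCP at [0.24, 0.604, 0.231] pointing down, gripper open.
Joint ranges: [-164.97, 164.97], [-17.58, 116.51], [-87.97, 89.64], [11.32, 138.91], [-80.73, 260.73], [10.89, 115.49], [-147.41, 147.41]. Speed limits (degrees/s): [147.25, 147.25, 180, 180, 180, 180, 180].

## Interface

Orientations are given as [roll, pitch, yaw] about the fixed x, y, z axes, in that order (R = Rz(yaw) Ry(pitch) Rx(roll)).
In Python, from workcell import * gives the robot as it stands.
- The arm moves only by the tool apply_moves, never from a script. Its argument "rows" is a list of rows, each a list of 7 numbers: the shift along the tool's x, y, z normalised to -1 to 1, where 1 is 15 cm, then the turn, a rotation vector about the tool's x, y, z normalised to -1 to 1, where 1 is 120 degrees, then the closure, from 0 (fully open) to 1 (shut). In form: [[x, y, z, rx, ry, rz, hand], ...]. A call has 1 to 20 rows; each row is the pose to reach, as a shift and turn from the pose commanded when the call began, along the tool's axes at that moment; what a row does not reach only later rows make up. A row lasts 1/8 s, in which the tool goes at most 62.5 mm and 10.7 degrees, less where a joint would pass 70% of its speed; a pose out of reach is approached as far as the arm can. A call with a number of a shift or a turn outside -1 to 1 is refused whole. A call with a gripper value outside its range is refused whole. The fingers move at their own pace and stop on an object; "squeeze" is the grip in N (left out, the last holds). Time passes only in rows, so rows that repeat a pose let the fingers close. It gives the time, the measured TCP pose, the force and the opening at its end, in the units of the state.
- sense(): the state, without advancing time (a new reading comes with each control period).
- get_image(name): name is "scene" or "side" or "wrist"; returns a dict with "image" (420x560x3 uint8, red, green, blue), "range_z" (420x560 float32, m along the optical axis (not along the pixel's ray), 0 where there is no reading), "intrinsics" (3x3 intrinsics, pixels), "D" ([k1, k2, p1, p2, k3] as OpenCV has them; the pictures are not rectified), "origin" and "rotation" of the camera in the world; the wrist camera has in their place "hand_eye" (4x4, takes a point from camera to tool coordinates, whose origin is the TCP and whose axes are the flange's). Camera axes: x right, y down, z forward; pixel columns grow to the right and rows downward; lengths in m; the calibration is good to about 2 mm. A picture is of the moment at which its call begins: read the wrist's pose just before it.
- hand_in(): hands the job in, once; it reports no verdict.
The state is a dict: "t": time; "joint_positions": joint angles; "qvel": joint speeds; "effort": joint torques, N m; "tcp_pos": TCP position; "orientation": TCP orientation; "ft_force": force on the tool from outside, world axes, zero at the start; "ft_torque": the same for the moment, N m; "opening": finger opening in m.
Only numpy, scipy, OpenCV 4.12 (cv2) and the standard library are available. Lean on these libraries where they do the work, as an engineer would, in place of code of your own. Each camera call takes 0.05 s, during which the arm holds its last target. There are 200 camera calls.

## Task

Draw the bolt of the inspection stand fully open, then slide the detector board up out of its grooves along the slope until it meets the two stops at the top. Shoot the bolt fully home into its keeper below the board, then slide the board back down until its lower edge rests against the bolt. Leave the things around the stand where they are.

Things in the scene. Friction and masses are not known exactly. Their poses are not given: they have to be found in the camera images.
- ramp: Sloped track of a fixed aluminium inspection stand: two rubber-topped runners with side walls. Origin on the middle line at runner-top height, at the face of the two foot stops, 70 mm above the table; x runs up the slope (30 degrees, rising away from the robot), y to the left, z square off the slope. Runners: x -15 to 232 mm, |y| 26 to 52; walls 83 mm apart, 8 mm high.
- groove_mouth (a point): Middle of the lane where the grooves end (ramp x 85 mm). From x 0 to 85 each wall has a lip over the board's edge, 8 to 11 mm above the runners, in to |y| 30 mm. From x 112 on there are no lips. Between the runners the lane is open, 52 mm wide, all along and at both ends: closed fingertips can dip 25 mm below the runners' tops there, before and behind the board.
- top_stops (a point): Middle between the two top stops, at their lower faces (ramp x 220 mm, runner-top height). The stops lie at |y| 26 to 41.5 mm, are 12 mm long and 10 mm high; the 52 mm between them is free. The two foot stops (x -12 to 0, 8 mm high) lie likewise at the lower end. The board stays on the rubber where it is left.
- board: Loose thin detector board, 90 mm (x, up the slope) by 80 mm (y) by 5 mm thick, 0.15 kg, dark, with a grey silicon tile and small chips on top. Origin at the centre of its underside, x up the slope, z off its upper face. It starts low in the grooves, lower edge on the foot stops (ramp x about 0).
- board_low (a point): Middle of the board's lower edge, at half thickness.
- board_high (a point): Middle of the board's upper edge, at half thickness.
- bolt (a joint): Steel barrel bolt, a rod 10 mm thick lying across the slope (along ramp y at ramp x = 100 mm, axis 5 mm above the runners). 0 m: fully home, its tip in the keeper on the right, barring the lane; it grows as it slides to the left (+y); 0.105 m: fully open, lane free. About 2 N of friction, stays where it is left. Starts home or nearly so.
- bolt_knob (a point): Top centre of the bolt's upright knob (square off the slope; stem 14 mm thick, flat cap 18 mm, top 45 mm above the runners). It moves with the bolt, from ramp y = 85 mm (home) to 190 mm (open). Push the stem sideways to slide the bolt.
- keeper (a point): Middle of the steel keeper that takes the bolt's tip, on the right guide (ramp x 100, y -54, z 5 mm).
- case_tray: Bystander: white two-part tray of small black cases, 150 x 210 x 28 mm. Origin at the centre of its underside.
- loupe: Bystander: black eye loupe, 40 mm across, 40 mm high. Origin at the centre of its underside.
- jar: Bystander: small amber jar, 52 mm across, 55 mm high. Origin at the centre of its underside.
Not all that is in view belongs to the job. What is meant by the board is not purple, and is the larger of those in its own colour.

How it is judged:
By the outcome, as a careful person would: the job done as asked, in the order asked, and still so for the second after the job is handed in, with the robot touching nothing.
It also fails if it takes over 58 s, if anything falls off the work surface, if the arm or the gripper's body presses on something with over 40 N, if the wrist force passes 120 N, or if a joint passes its speed limit or range.

## Working session

There is one attempt and no reset: what is moved stays moved. The work goes in short steps, Python scripts to look and compute and a tool call to move; the robot and the scene stay as the last step left them, time stands still between calls to the robot, and variables do not carry over. Pictures are saved under pics/ and viewed, on a budget of 10 in all, crops included, one or two more only if the job needs it, and the job is handed in when it is done.

Besides the shell and the picture viewer there is one more tool, called after "Request:" as name(argument=value, ...), one argument or row to a line, values as JSON. apply_moves: Moves the arm, as the interface text tells. Scaled input: -1 to 1 covers 15 cm each way for a shift and 120 degrees each way for a turn. Its arguments: {"type":"object","properties":{"rows":{"type":"array"},"squeeze":{"type":"number"}},"required":["rows"]}

```bash
mkdir -p pics; ls
cat > h.py <<'E'
from workcell import *
import numpy as np, cv2, pickle
def grab(n):
    s=sense(); d=get_image(n); d['s']=s
    pickle.dump(d,open(n+'.pkl','wb')); return d
E
python3 - <<'E'
from h import *
print(sense())
a=grab('scene');b=grab('side')
for d in(a,b): print(d['origin'],d['rotation'],d['intrinsics'],d['D'])
cv2.imwrite('pics/a.png',a['image'][:,:,::-1]);cv2.imwrite('pics/b.png',b['image'][:,:,::-1])
E
```

```text
pics
{'t': 0.0, 'joint_positions': array([-53.21638412,  28.75321616, -24.45402312,  88.89071256,
        12.65227402,  65.21957422, -12.05019433]), 'qvel': array([-0.02427242,  0.07938737,  0.08165493, -0.01965161,  0.08357426,
       -0.05836872, -0.03678602]), 'effort': array([ 1.21331295e-04, -5.69510937e+01, -5.81634074e+00, -2.80952078e+01,
        1.06743458e-02,  1.17724913e-02, -5.40383652e-06]), 'tcp_pos': array([0.2401602 , 0.60327189, 0.23027239]), 'orientation': array([-1.79890319e+02, -2.89001154e-03,  1.58299895e+02]), 'ft_force': array([-0.11628837, -0.23922508, -0.03075328]), 'ft_torque': array([-0.01056377,  0.01220041, -0.00532723]), 'opening': 0.08534039304555392}
[ 1.04333237 -0.2220656   1.03901327] [-148.81080706    0.25044544   68.69942733] [[428.10037033   0.         274.50724533]
 [  0.         428.10037033 205.29965313]
 [  0.           0.           1.        ]] [-0.03292533  0.          0.          0.          0.        ]
[ 0.29981444 -0.82776976  1.16988202] [-141.39958202   -0.3952377   -15.17530279] [[446.46472362   0.         284.61287826]
 [  0.         446.46472362 214.21079717]
 [  0.           0.           1.        ]] [0.01726401 0.         0.         0.         0.        ]
```

View pics/a.png

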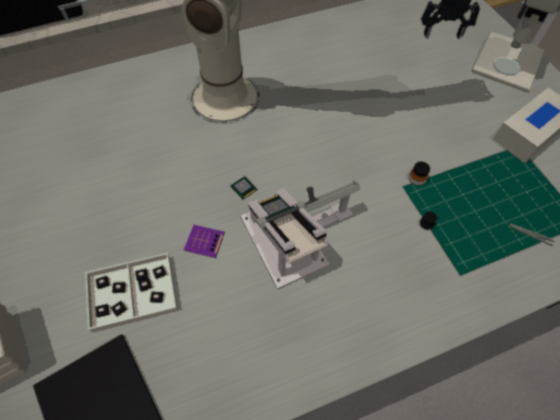

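View pics/b.png

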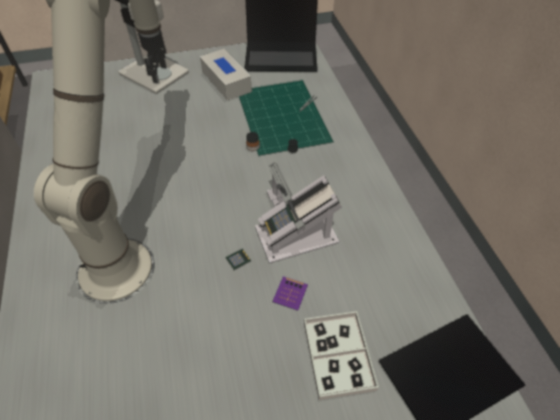

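Scene: stand near (285,230), board inside its lower end near (277,205), knob at (311,192), bystanders away from it. Side: stand at about (297,220), knob near (292,205). Next, an enlarged crop and the 3-D points.

```bash
cat >> h.py <<'E'
from scipy.spatial.transform import Rotation as Ro
def campose(d):
    if 'hand_eye' in d:
        s=d['s'];T=np.eye(4);T[:3,:3]=Ro.from_euler('xyz',s['orientation'],degrees=True).as_matrix();T[:3,3]=s['tcp_pos']
        T=T@np.array(d['hand_eye']);return T[:3,:3],T[:3,3]
    return Ro.from_euler('xyz',d['rotation'],degrees=True).as_matrix(),np.array(d['origin'])
def cloud(d):
    R,o=campose(d);z=d['range_z'];h,w=z.shape
    v,u=np.mgrid[:h,:w];p=np.stack([u,v],-1).reshape(-1,1,2).astype(float)
    n=cv2.undistortPoints(p,d['intrinsics'],np.array(d['D'])).reshape(h,w,2)
    P=np.dstack([n,np.ones((h,w))])*z[...,None]
    return P@R.T+o
def proj(d,P):
    R,o=campose(d);return cv2.projectPoints((np.atleast_2d(P)-o)@R,np.zeros(3),np.zeros(3),d['intrinsics'],np.array(d['D']))[0][:,0]
E
python3 - <<'E'
from h import *
a=pickle.load(open('scene.pkl','rb'));b=pickle.load(open('side.pkl','rb'))
A=cloud(a);B=cloud(b)
for n,C,pts in(('scene',A,[(277,205),(243,188),(311,192),(300,235),(255,225),(355,188),(265,275)]),('side',B,[(297,215),(237,259),(292,205),(320,200),(275,235),(262,170)])):
    for u,v in pts: print(n,u,v,C[v,u].round(4))
c=cv2.resize(a['image'][165:290,230:370],None,fx=4.2,fy=4.2,interpolation=cv2.INTER_CUBIC)
e=cv2.resize(b['image'][150:265,245:350],None,fx=4.2,fy=4.2,interpolation=cv2.INTER_CUBIC)
cv2.imwrite('pics/c.png',c[:,:,::-1]);cv2.imwrite('pics/d.png',e[:,:,::-1])
E
```

```text
scene 277 205 [ 0.5157 -0.0139  0.1035]
scene 243 188 [ 0.3719 -0.0629  0.007 ]
scene 311 192 [0.541  0.0659 0.1559]
scene 300 235 [0.6255 0.0022 0.1235]
scene 255 225 [ 0.5021 -0.0729  0.013 ]
scene 355 188 [0.5534 0.1858 0.1248]
scene 265 275 [ 0.6437 -0.0974  0.002 ]
side 297 215 [ 0.5608 -0.035   0.1223]
side 237 259 [ 0.3627 -0.0641  0.003 ]
side 292 205 [0.5561 0.0036 0.1259]
side 320 200 [ 0.6427 -0.0039  0.1318]
side 275 235 [ 0.485  -0.0637  0.0855]
side 262 170 [ 0.5271  0.2946 -0.0035]
```

View pics/c.png

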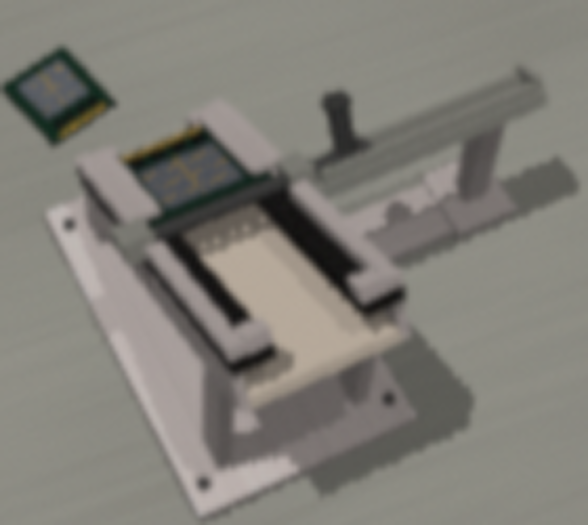

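The crop shows the ramp running down-right in the picture, with the bolt across the lane at about (215,200), the knob at (337,98), and the top stops at about (245,345) and (375,290). The small green board on the table is a decoy.

```bash
cat >> h.py <<'E'
def ray(d,uv,z):
    R,o=campose(d);n=cv2.undistortPoints(np.array(uv,float).reshape(-1,1,2),d['intrinsics'],np.array(d['D']))[:,0]
    r=np.c_[n,np.ones(len(n))]@R.T;return o+r*((z-o[2])/r[:,2])[:,None]
E
python3 - <<'E'
from h import *
a=pickle.load(open('scene.pkl','rb'))
f=lambda L:[(u/4.2+230-.4,v/4.2+165-.4) for u,v in L]
p=ray(a,f([(48,212),(200,515),(412,412)]),.004);print(p.round(4))
d=p[1]-p[0];print('yaw plate',np.degrees(np.arctan2(d[1],d[0])))
k=ray(a,f([(337,97)]),.159);print('knob',k)
A=cloud(a)
# slope plane points: silicon/board region & tops
for u,v in f([(190,180),(260,170),(160,270),(340,230),(220,140)]):print(A[int(v+.5),int(u+.5)].round(4))
w=get_image('wrist');print(w['hand_eye'],w['intrinsics'],w['D'])
E
```

```text
[[ 0.4535 -0.0972  0.004 ]
 [ 0.6867 -0.0805  0.004 ]
 [ 0.6723  0.067   0.004 ]]
yaw plate 4.095544830251254
knob [[0.53019065 0.06731446 0.159     ]]
[ 0.5188 -0.0206  0.1025]
[0.5388 0.0175 0.12  ]
[ 0.5937 -0.0674  0.1463]
[0.6144 0.0329 0.1635]
[0.4972 0.0074 0.0973]
[[ 6.54595810e-04 -9.48772243e-01 -3.15960127e-01  8.29642610e-02]
 [ 9.99999750e-01  5.36473113e-04  4.60832982e-04  6.44510828e-05]
 [-2.67721429e-04 -3.15960350e-01  9.48772357e-01 -1.42905375e-01]
 [ 0.00000000e+00  0.00000000e+00  0.00000000e+00  1.00000000e+00]] [[328.62259379   0.         281.84741257]
 [  0.         328.62259379 207.87341161]
 [  0.           0.           1.        ]] [-0.02128773  0.          0.          0.          0.        ]
```

```bash
cat >> h.py <<'E'
try: RP=np.load('ramp.npy')   # x,y,yaw deg
except Exception: RP=np.array([.473,-.0224,4.5])
def ramp(RP=None):
    RP=globals()['RP'] if RP is None else RP
    return Ro.from_euler('z',RP[2],degrees=True).as_matrix()@Ro.from_euler('y',-30,degrees=True).as_matrix(), np.array([RP[0],RP[1],.07])
def w2r(P): R,o=ramp();return (np.asarray(P)-o)@R
def r2w(P): R,o=ramp();return np.asarray(P)@R.T+o
def row(target_mm, pose=None):
    """row from the present pose to ramp point (mm), tool square to the slope"""
    s=sense();R,o=ramp();G=R@np.diag([-1.,1,-1])
    T=Ro.from_euler('xyz',s['orientation'],degrees=True).as_matrix()
    d=T.T@(r2w(np.array(target_mm)/1000)-s['tcp_pos'])/.15
    rv=Ro.from_matrix(T.T@G).as_rotvec(degrees=True)/120
    print('t',s['t'],'tcp ramp mm',(w2r(s['tcp_pos'])*1000).round(1),'F ramp',(s['ft_force']@R).round(1),'row',d.round(3),rv.round(3))
E
python3 -c "
from h import *
row([100,30,130])"
```

```text
t 0.15 tcp ramp mm [-78.2 642.1 230.5] F ramp [-0.3 -0.5  0.4] row [-3.026 -3.059 -0.009] [-0.058 -0.246 -0.213]
```

Request:
apply_moves(
  rows=[
    [-1,-1,0,0,0,0,1],
    [-1,-1,0,0,0,0,1],
    [-1,-1,0,0,0,0,1],
    [-1,-1,0,0,0,0,1],
    [-1,-1,0,0,0,0,1],
  ],
  squeeze=30,
)

```text
t: 0.78
tcp_pos: [0.3258, 0.4067, 0.2312]
orientation: [-179.9, 0.1, 158.0]
ft_force: [0.4, 0.0, 1.8]
opening: -0.0002
```

Request:
apply_moves(
  rows=[
    [-1,-1,0,0,0,0,1],
    [-1,-1,0,0,0,0,1],
    [-1,-1,0,0,0,0,1],
    [-1,-1,0,0,0,0,1],
    [-1,-1,0,0,0,0,1],
  ],
)

```text
t: 1.4
tcp_pos: [0.4088, 0.2137, 0.2313]
orientation: [180.0, 0.0, 158.2]
ft_force: [-1.1, 0.4, 0.2]
opening: 0.0001
```

```bash
python3 -c "
from h import *
row([100,30,130]);print(sense()['joint_positions'])"
```

```text
t 1.4 tcp ramp mm [ 41.3 240.4 162.4] F ramp [-0.9  0.5  0.7] row [-1.023 -1.059 -0.009] [-0.057 -0.245 -0.215]
[-16.25213688   8.16660919 -15.95347448 115.14581283   2.66634163
  57.01704742  34.6472181 ]
```

Request:
apply_moves(
  rows=[
    [-1,-1,0,-0.057,-0.245,-0.215,1],
    [-1,-1,0,-0.057,-0.245,-0.215,1],
    [-1,-1,0,-0.057,-0.245,-0.215,1],
    [-1,-1,0,-0.057,-0.245,-0.215,1],
    [-1,-1,0,-0.057,-0.245,-0.215,1],
    [-1,-1,0,-0.057,-0.245,-0.215,1],
    [-1,-1,0,-0.057,-0.245,-0.215,1],
  ],
)

```text
t: 2.28
tcp_pos: [0.4929, 0.0218, 0.2318]
orientation: [-180.0, 29.9, -175.1]
ft_force: [-0.7, -0.3, -0.3]
opening: -0.0001
```

```bash
python3 -c "
from h import *
row([100,30,130]);print(sense()['joint_positions'])
w=grab('wrist');cv2.imwrite('pics/w1.png',w['image'][:,:,::-1])"
```

```text
t 2.275 tcp ramp mm [101.1  42.5 128.5] F ramp [-0.8 -0.2  0.1] row [ 0.008 -0.083 -0.01 ] [ 0.001 -0.     0.003]
[ -4.67156758  -4.86823418  -1.37328137 135.63445912   1.51880422
  19.30265121  87.50500092]
```

View pics/w1.png

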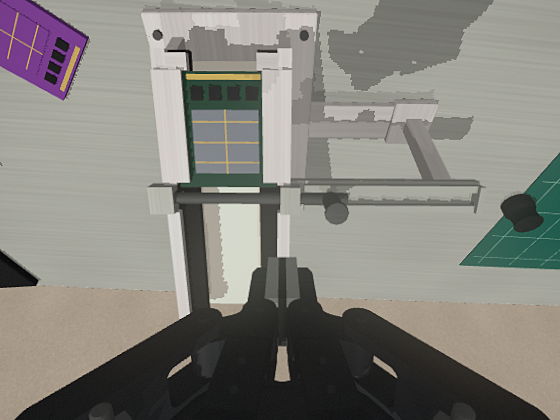

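The wrist view shows the board under the lips (lower edge at row about 72, upper edge at about 187, lip inner edges at columns of about 187 and 262). The bolt crosses at row about 198 and the knob cap sits at (337,207). I'll refine the frame from these.

Run:
```python
from h import *
w=pickle.load(open('wrist.pkl','rb'))
P=np.array([[40,30,11],[40,-30,11],[0,0,5],[90,0,5],[100,85,45],[100,0,10],[100,-54,10],[200,26,0],[180,-26,0]])/1000
for p,q in zip(P,proj(w,r2w(P))):print((p*1000).round(),q.round(1))
C=cloud(w)
for u,v in [(225,130),(337,207),(330,215),(225,197),(165,100),(279,100),(161,195),(289,195),(182,250),(284,230),(270,230),(350,185),(420,195)]:print(u,v,(w2r(C[v,u])*1000).round(1))
c=w['image'][60:225,140:360];cv2.imwrite('pics/w1c.png',cv2.resize(c,None,fx=3.6,fy=3.6,interpolation=cv2.INTER_CUBIC)[:,:,::-1])
```

```text
[40. 30. 11.] [264.5 127.6]
[ 40. -30.  11.] [187.2 127.3]
[0. 0. 5.] [224.7  72.7]
[90.  0.  5.] [229.7 187.8]
[100.  85.  45.] [338.1 215.6]
[100.   0.  10.] [229.4 201. ]
[100. -54.  10.] [164.8 200.7]
[200.  26.   0.] [262.6 297.5]
[180. -26.   0.] [207.1 278.9]
225 130 [42.4 -1.5  6.6]
337 207 [93.1 83.7 45.8]
330 215 [99.2 78.9 46.1]
225 197 [96.1 -3.2 11.5]
165 100 [ 19.8 -44.9  12. ]
279 100 [19.5 41.2 12.5]
161 195 [ 93.5 -54.6  15.4]
289 195 [93.  49.6 15.5]
182 250 [144.9 -43.4  10.9]
284 230 [126.4  45.8   8.8]
270 230 [129.3  33.5   1.7]
350 185 [ 86.5 100.5   7.1]
420 195 [ 97.2 164.1  -1.4]
```

View pics/w1c.png

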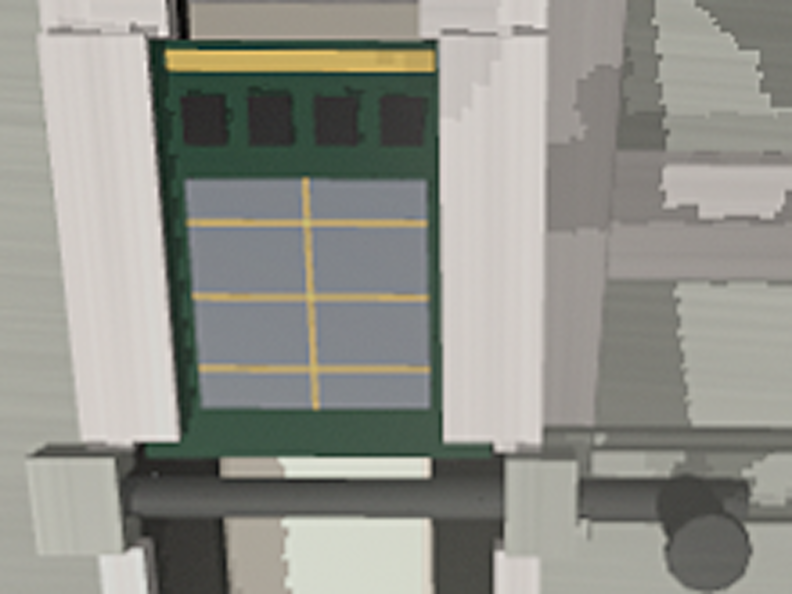

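```bash
python3 -c "
import numpy as np;np.save('ramp.npy',[.4715,-.0232,4.5])
from h import *
row([100,55,23])"
```

```text
t 2.325 tcp ramp mm [102.2  42.8 127.7] F ramp [-0.5  0.4 -0.4] row [0.014 0.08  0.698] [ 0.001 -0.001  0.003]
```

Request:
apply_moves(
  rows=[
    [0.014,0.08,0.3,0,0,0,1],
    [0.014,0.08,0.55,0,0,0,1],
    [0.014,0.08,0.7,0,0,0,1],
    [0.014,0.08,0.7,0,0,0,1],
  ],
)

```text
t: 2.82
tcp_pos: [0.5324, 0.0291, 0.1445]
orientation: [-178.3, 28.9, -174.6]
ft_force: [0.3, -1.2, -1.4]
opening: 0.0002
```

```bash
python3 -c "
from h import *
row([100,55,23])"
```

```text
t 2.825 tcp ramp mm [93.4 47.3 32.1] F ramp [-0.5 -1.3 -1.3] row [-0.046  0.052  0.059] [-0.01  -0.009  0.006]
```

Request:
apply_moves(
  rows=[
    [0,0,0,0,0,0,1],
    [0,0,0,0,0,0,1],
  ],
)

```text
t: 3.08
tcp_pos: [0.5316, 0.0273, 0.1449]
orientation: [-178.3, 28.9, -174.7]
ft_force: [0.3, -0.2, 0.4]
opening: 0.0001
```

```bash
python3 -c "
from h import *
row([100,55,23]);print(sense()['joint_positions'])"
```

```text
t 3.075 tcp ramp mm [92.8 45.7 33. ] F ramp [ 0.5 -0.3  0.2] row [-0.05   0.063  0.064] [-0.011 -0.009  0.006]
[ 21.15255224  11.98710311 -31.17164726 134.16093892  54.95808582
  11.21506647  34.88243937]
```

```bash
cat >> h.py <<'E'
def row(target_mm, tilt=12):
    """row from the present pose to ramp point (mm); tool leans `tilt` deg from vertical (30: square to slope)"""
    s=sense();R,o=ramp();G=R@Ro.from_euler('y',30-tilt,degrees=True).as_matrix()@np.diag([-1.,1,-1])
    T=Ro.from_euler('xyz',s['orientation'],degrees=True).as_matrix()
    d=T.T@(r2w(np.array(target_mm)/1000)-s['tcp_pos'])/.15
    rv=Ro.from_matrix(T.T@G).as_rotvec(degrees=True)/120
    Y=T.T@R/.15*.01
    print('t',s['t'],'tcp ramp mm',(w2r(s['tcp_pos'])*1000).round(1),'F ramp',(s['ft_force']@R).round(1),'row',d.round(3),rv.round(3))
    print('1cm ramp x,y,z ->',Y.T.round(3).tolist(),'q',s['joint_positions'].round(0))
E
python3 -c "
from h import *
row([100,53,24])"
```

```text
t 3.075 tcp ramp mm [92.8 45.7 33. ] F ramp [ 0.5 -0.3  0.2] row [-0.05   0.05   0.058] [-0.012  0.141  0.004]
1cm ramp x,y,z -> [[-0.067, -0.001, -0.001], [-0.001, 0.067, -0.002], [0.001, -0.002, -0.067]] q [ 21.  12. -31. 134.  55.  11.  35.]
```

Request:
apply_moves(
  rows=[
    [-0.02,0.02,0,-0.006,0.07,0.002,1],
    [-0.05,0.05,0,-0.012,0.141,0.004,1],
    [-0.05,0.05,0.058,-0.012,0.141,0.004,1],
    [-0.05,0.05,0.058,-0.012,0.141,0.004,1],
  ],
)

```text
t: 3.58
tcp_pos: [0.5416, 0.0351, 0.1396]
orientation: [-179.9, 12.1, -175.5]
ft_force: [-0.6, 0.1, -0.3]
opening: 0.0001
```

```bash
python3 -c "
from h import *
row([100,53,24])"
```

```text
t 3.575 tcp ramp mm [99.3 52.7 23. ] F ramp [-0.7  0.1  0. ] row [-0.002  0.002 -0.008] [-0.001  0.     0.   ]
1cm ramp x,y,z -> [[-0.063, -0.0, -0.021], [-0.0, 0.067, -0.0], [0.021, -0.0, -0.063]] q [ 30.  22. -43. 119.  28.  36.  64.]
```

Request:
apply_moves(
  rows=[
    [0,0.06,0,0,0,0,1],
    [0,0.13,0,0,0,0,1],
    [0,0.2,0,0,0,0,1],
    [0,0.27,0,0,0,0,1],
    [0,0.34,0,0,0,0,1],
    [0,0.41,0,0,0,0,1],
    [0,0.48,0,0,0,0,1],
    [0,0.55,0,0,0,0,1],
    [0,0.62,0,0,0,0,1],
    [0,0.69,0,0,0,0,1],
    [0,0.7,0,0,0,0,1],
  ],
)

```text
t: 4.95
tcp_pos: [0.5337, 0.1417, 0.1408]
orientation: [180.0, 12.1, -175.4]
ft_force: [-0.3, -0.4, 0.6]
opening: -0.0003
```

```bash
python3 -c "
from h import *
row([100,53,24])
w=grab('wrist');cv2.imwrite('pics/w2.png',w['image'][:,:,::-1])"
```

```text
t 4.95 tcp ramp mm [100.3 159.5  23.9] F ramp [-0.  -0.3  0.7] row [ 0.004 -0.71  -0.001] [0.    0.    0.001]
1cm ramp x,y,z -> [[-0.063, -0.0, -0.021], [-0.0, 0.067, 0.0], [0.021, 0.0, -0.063]] q [ 16.  22. -42. 117.  31.  38.  49.]
```

View pics/w2.png

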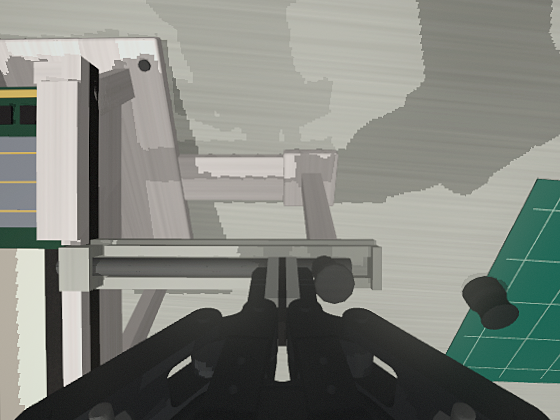

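Knob cap at (333,280), right beside the fingers, which are pushing it; the end plate of its slot is at column about 375. Continue gently to the stop.

Request:
apply_moves(
  rows=[
    [0,0.015,0,0,0,0,1],
    [0,0.03,0,0,0,0,1],
    [0,0.045,0,0,0,0,1],
    [0,0.06,0,0,0,0,1],
  ],
)

```text
t: 5.5
tcp_pos: [0.5335, 0.1479, 0.1408]
orientation: [-179.9, 12.0, -175.5]
ft_force: [1.9, -7.6, 2.4]
opening: 0.0001
```

```bash
python3 -c "
from h import *
row([100,53,24])
w=pickle.load(open('wrist.pkl','rb'));C=cloud(w)
for u,v in((333,280),(322,282),(345,282)):print((w2r(C[v,u])*1000).round(1))
print((w2r(ray(w,[(333,282)],r2w([.1,.18,.045])[2]))*1000).round(1))
"
```

```text
t 5.5 tcp ramp mm [100.5 165.7  23.8] F ramp [ 2.3 -7.7  1.4] row [ 0.004 -0.752  0.001] [-0.001  0.    -0.   ]
1cm ramp x,y,z -> [[-0.063, -0.0, -0.021], [0.0, 0.067, -0.0], [0.021, -0.0, -0.063]] q [ 15.  23. -42. 117.  32.  38.  47.]
[ 97.7 182.3  45.7]
[ 98.5 177.5  46. ]
[ 98.8 187.6  44.7]
[[ 98.6 182.2  45.8]]
```

Request:
apply_moves(
  rows=[
    [0,0.015,0,0,0,0,1],
    [0,0.03,0,0,0,0,1],
    [0,0.03,0,0,0,0,1],
  ],
)

```text
t: 5.88
tcp_pos: [0.5335, 0.1482, 0.1407]
orientation: [-179.6, 12.0, -175.7]
ft_force: [1.1, -13.5, 6.3]
opening: 0.0
```

Request:
apply_moves(
  rows=[
    [0,-0.07,0,0,0,0,1],
    [0.06,-0.09,-0.2,0,0,0,1],
    [0.14,-0.1,-0.45,0,0,0,1],
    [0.14,-0.1,-0.45,0,0,0,1],
  ],
)

```text
t: 6.38
tcp_pos: [0.4997, 0.1372, 0.2045]
orientation: [-180.0, 12.3, -175.4]
ft_force: [0.2, -0.0, -0.4]
opening: -0.0001
```

```bash
python3 -c "
from h import *
row([-32,0,70],8)"
```

```text
t 6.375 tcp ramp mm [102.5 157.7  96.1] F ramp [-0.  -0.1 -0.4] row [ 0.803 -1.05   0.439] [-0.     0.036  0.001]
1cm ramp x,y,z -> [[-0.064, -0.0, -0.02], [-0.0, 0.067, -0.0], [0.02, 0.0, -0.064]] q [ 23.  13. -49. 119.  21.  43.  57.]
```

Request:
apply_moves(
  rows=[
    [0.28,-0.35,0.15,0,0.01,0,1],
    [0.54,-0.7,0.3,0,0.03,0,1],
    [0.8,-1,0.44,0,0.036,0,1],
    [0.8,-1,0.44,0,0.036,0,1],
    [0.8,-1,0.44,0,0.036,0,1],
  ],
)

```text
t: 7.0
tcp_pos: [0.4073, -0.0218, 0.1122]
orientation: [180.0, 7.6, -175.6]
ft_force: [0.4, 1.3, 0.1]
opening: -0.0002
```

```bash
python3 -c "
from h import *
row([-32,0,-12],8)
w=grab('wrist');cv2.imwrite('pics/w3.png',w['image'][:,:,::-1])"
```

```text
t 7.0 tcp ramp mm [-34.2   6.4  68.5] F ramp [ 0.5  1.3 -0.1] row [-0.218 -0.043  0.49 ] [ 0.    -0.003 -0.   ]
1cm ramp x,y,z -> [[-0.062, 0.0, -0.025], [0.0, 0.067, 0.0], [0.025, 0.0, -0.062]] q [ 42.  13. -45. 133.  18.  31.  78.]
```

View pics/w3.png

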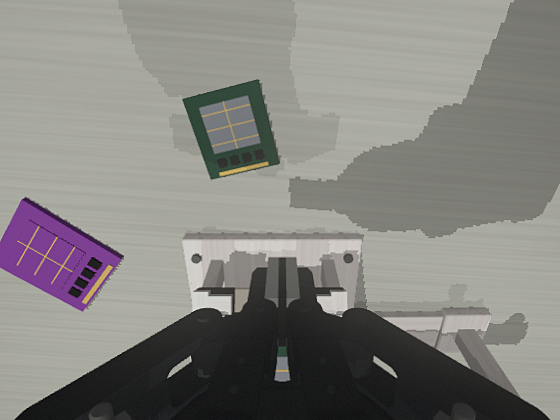

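The fingers are over the low end and centred between the foot stops (lane gap about columns 235–330). The green decoy lies well in front at (230,130).

Request:
apply_moves(
  rows=[
    [-0.07,-0.043,0.15,0,0,0,1],
    [-0.14,-0.043,0.32,0,0,0,1],
    [-0.21,-0.043,0.49,0,0,0,1],
    [-0.21,-0.043,0.49,0,0,0,1],
  ],
)

```text
t: 7.55
tcp_pos: [0.4507, -0.0225, 0.0438]
orientation: [179.9, 7.7, -175.3]
ft_force: [-0.3, 0.6, -0.2]
opening: 0.0001
```

```bash
python3 -c "
from h import *
row([-20,0,-12],8)"
```

```text
t 7.55 tcp ramp mm [-31.1   2.4 -12.3] F ramp [-0.3  0.6 -0. ] row [-0.067 -0.016 -0.03 ] [ 0.001 -0.002  0.002]
1cm ramp x,y,z -> [[-0.062, -0.0, -0.025], [-0.0, 0.067, 0.0], [0.025, 0.0, -0.062]] q [ 30.  25. -34. 130.  33.  24.  64.]
```

Request:
apply_moves(
  rows=[
    [-0.03,-0.015,-0.012,0,0,0,1],
    [-0.062,-0.015,-0.025,0,0,0,1],
    [-0.093,-0.015,-0.037,0,0,0,1],
    [-0.124,-0.015,-0.05,0,0,0,1],
    [-0.155,-0.015,-0.062,0,0,0,1],
    [-0.186,-0.015,-0.075,0,0,0,1],
    [-0.217,-0.015,-0.087,0,0,0,1],
    [-0.248,-0.015,-0.1,0,0,0,1],
  ],
)

```text
t: 8.55
tcp_pos: [0.4812, -0.0249, 0.0631]
orientation: [-179.9, 7.4, -175.5]
ft_force: [-6.4, -0.7, 0.4]
opening: -0.0001
```

```bash
python3 -c "
from h import *
row([100,0,-12],8)
w=grab('wrist');a=grab('scene')
im=np.hstack([cv2.resize(w['image'],(420,315)),cv2.resize(a['image'][165:290,230:370],(353,315))])
cv2.imwrite('pics/w4.png',im[:,:,::-1])"
```

```text
t 8.55 tcp ramp mm [  4.8  -2.5 -10.8] F ramp [-5.3 -0.2  3.6] row [-0.589  0.016 -0.237] [-0.    -0.005  0.   ]
1cm ramp x,y,z -> [[-0.062, -0.0, -0.026], [-0.0, 0.067, -0.0], [0.026, -0.0, -0.062]] q [ 31.  26. -36. 125.  30.  29.  67.]
```

View pics/w4.png

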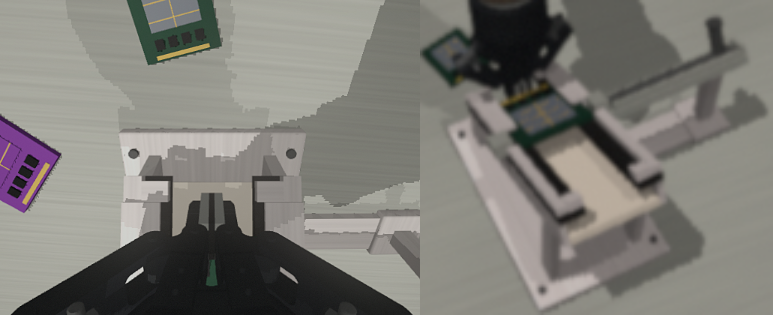

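The board is moving up ahead of the fingers (about 5 N), with the bolt still open. Keep going.

Request:
apply_moves(
  rows=[
    [-0.05,0,-0.021,0,0,0,1],
    [-0.1,0,-0.041,0,0,0,1],
    [-0.15,0,-0.062,0,0,0,1],
    [-0.2,0,-0.082,0,0,0,1],
    [-0.25,0,-0.103,0,0,0,1],
    [-0.3,0,-0.123,0,0,0,1],
    [-0.35,0.005,-0.144,0,0,0,1],
    [-0.4,0.01,-0.164,0,0,0,1],
    [-0.45,0.015,-0.185,0,0,0,1],
    [-0.5,0.015,-0.206,0,0,0,1],
    [-0.55,0.015,-0.226,0,0,0,1],
  ],
)

```text
t: 10.02
tcp_pos: [0.5565, -0.0181, 0.1067]
orientation: [-179.9, 7.1, -175.5]
ft_force: [-10.3, -3.3, 0.9]
opening: 0.0
```

```bash
python3 -c "
from h import *
row([112,0,-12],8)
a=grab('scene');b=grab('side')
im=np.hstack([cv2.resize(b['image'][150:265,245:350],(383,420),interpolation=2),cv2.resize(a['image'][170:280,250:350],(382,420),interpolation=2)])
cv2.imwrite('pics/w5.png',im[:,:,::-1])"
```

```text
t 10.025 tcp ramp mm [ 92.1  -1.6 -10.7] F ramp [-8.7 -2.5  6. ] row [-0.126  0.01  -0.044] [-0.001 -0.007 -0.   ]
1cm ramp x,y,z -> [[-0.061, -0.0, -0.026], [0.0, 0.067, -0.0], [0.026, -0.0, -0.061]] q [ 31.  28. -38. 114.  27.  39.  70.]
```

View pics/w5.png

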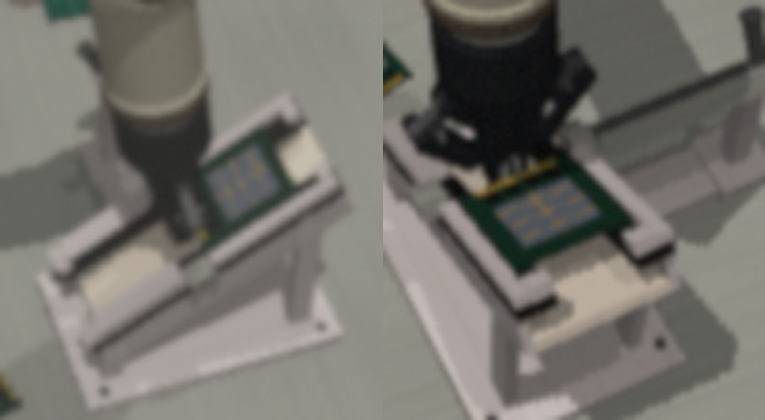

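The board is straight and about 20 mm short of the stops. I'll do the rest slowly.

Request:
apply_moves(
  rows=[
    [-0.025,0.005,-0.01,0,0,0,1],
    [-0.05,0.01,-0.02,0,0,0,1],
    [-0.075,0.01,-0.03,0,0,0,1],
    [-0.1,0.01,-0.04,0,0,0,1],
  ],
)

```text
t: 10.62
tcp_pos: [0.568, -0.0171, 0.1135]
orientation: [-179.8, 6.9, -175.6]
ft_force: [-14.9, -6.2, 0.1]
opening: 0.0002
```

Request:
apply_moves(
  rows=[
    [-0.015,0,-0.006,0,0,0,1],
    [-0.03,0,-0.012,0,0,0,1],
  ],
)

```text
t: 10.88
tcp_pos: [0.5718, -0.0168, 0.1157]
orientation: [-179.8, 6.8, -175.6]
ft_force: [-14.7, -6.3, -0.1]
opening: 0.0
```

```bash
python3 -c "
from h import *
row([112,0,-12],8)"
```

```text
t 10.875 tcp ramp mm [109.9  -1.5 -10.7] F ramp [-13.1  -5.1   7.5] row [-0.016  0.01   0.002] [-0.002 -0.01  -0.001]
1cm ramp x,y,z -> [[-0.061, 0.0, -0.026], [0.0, 0.067, -0.0], [0.026, -0.0, -0.061]] q [ 30.  29. -38. 111.  27.  42.  71.]
```

Request:
apply_moves(
  rows=[
    [-0.015,-0.005,-0.006,0,0,0,1],
    [-0.03,-0.005,-0.012,0,0,0,1],
  ],
)

```text
t: 11.12
tcp_pos: [0.5748, -0.0167, 0.1174]
orientation: [-179.8, 6.7, -175.6]
ft_force: [-18.7, -5.5, -1.2]
opening: -0.0
```

Request:
apply_moves(
  rows=[
    [-0.015,0,-0.006,0,0,0,1],
    [-0.03,0,-0.012,0,0,0,1],
  ],
)

```text
t: 11.38
tcp_pos: [0.5748, -0.0167, 0.1176]
orientation: [-179.8, 6.2, -175.6]
ft_force: [-25.7, -5.2, -3.8]
opening: -0.0001
```

```bash
python3 -c "
from h import *
row([112,0,-12],8)
a=grab('scene')
np.save('x.npy',0)
A=cloud(a);G=(a['image'].astype(int));m=(G[...,1]>G[...,0]+12)&(G[...,1]>G[...,2]+3)
r=w2r(A)*1000;m&=(abs(r[...,1])<45)&(r[...,0]>100)&(r[...,0]<240)&(abs(r[...,2]-5)<6);print(m.sum(),np.percentile(r[m][:,0],[1,5,50,95,99]).round(1))"
```

```text
t 11.375 tcp ramp mm [113.5  -1.6 -10.5] F ramp [-24.5  -3.2   9.7] row [0.005 0.011 0.013] [-0.002 -0.015 -0.001]
1cm ramp x,y,z -> [[-0.061, -0.0, -0.027], [0.0, 0.067, -0.0], [0.027, -0.0, -0.061]] q [ 30.  29. -39. 110.  27.  43.  71.]
221 [137.2 143.  185.7 220.8 222.5]
```

Request:
apply_moves(
  rows=[
    [0.05,0,0.02,0,0,0,1],
    [0.1,0,0.04,0,0,0,1],
    [0.18,0.1,-0.15,0,0,0,1],
    [0.28,0.3,-0.5,0,0,0,1],
    [0.28,0.6,-0.6,0,0,0,1],
    [0.28,0.8,-0.6,0,0,0,1],
    [0.28,0.8,-0.6,0,0,0,1],
  ],
)

```text
t: 12.3
tcp_pos: [0.5251, 0.1059, 0.2088]
orientation: [180.0, 7.9, -175.2]
ft_force: [0.6, -0.5, -0.4]
opening: 0.0001
```

```bash
python3 -c "
from h import *
row([100,224,24],12)
w=grab('wrist');cv2.imwrite('pics/w6.png',w['image'][:,:,::-1])"
```

```text
t 12.3 tcp ramp mm [124.5 124.5  88.4] F ramp [ 0.2 -0.5 -0.6] row [-0.014  0.662  0.46 ] [ 0.001 -0.034  0.003]
1cm ramp x,y,z -> [[-0.062, -0.0, -0.025], [-0.0, 0.067, 0.0], [0.025, 0.0, -0.062]] q [ 25.  17. -47. 113.  19.  49.  63.]
```

View pics/w6.png

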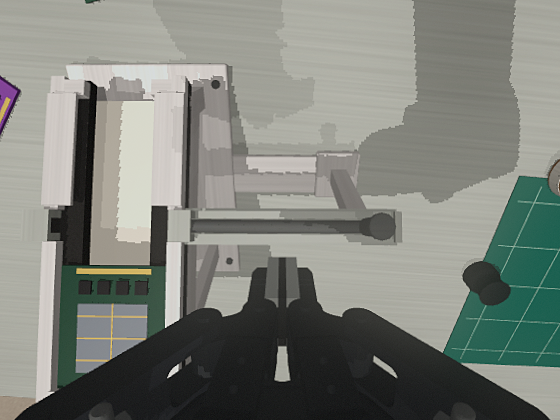

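The bolt is fully open with its knob at (380,227), and the board is up the lane with its lower edge at row about 268. The lane is clear. Next I go to the left of the knob.

Request:
apply_moves(
  rows=[
    [0,0.35,0,0,-0.02,0,1],
    [0,0.68,0,0,-0.034,0.003,1],
    [0,0.68,0.15,0,-0.034,0.003,1],
    [-0.014,0.68,0.46,0,-0.034,0.003,1],
    [-0.014,0.68,0.46,0,-0.034,0.003,1],
  ],
)

```text
t: 12.98
tcp_pos: [0.526, 0.2023, 0.1357]
orientation: [-179.9, 11.4, -175.9]
ft_force: [0.1, -0.1, -0.1]
opening: 0.0001
```

```bash
python3 -c "
from h import *
row([100,118,24],12)"
```

```text
t 12.975 tcp ramp mm [ 95.2 220.5  20.9] F ramp [ 0.1 -0.1 -0.1] row [-0.028 -0.683 -0.028] [-0.001 -0.005 -0.003]
1cm ramp x,y,z -> [[-0.063, 0.0, -0.021], [0.0, 0.067, -0.0], [0.021, -0.0, -0.063]] q [  8.  25. -41. 115.  34.  40.  40.]
```

Request:
apply_moves(
  rows=[
    [-0.028,-0.05,-0.02,0,0,0,1],
    [-0.028,-0.12,-0.02,0,0,0,1],
    [-0.028,-0.19,-0.02,0,0,0,1],
    [-0.028,-0.26,-0.02,0,0,0,1],
    [-0.028,-0.33,-0.02,0,0,0,1],
    [-0.028,-0.4,-0.02,0,0,0,1],
    [-0.028,-0.47,-0.02,0,0,0,1],
    [-0.028,-0.54,-0.02,0,0,0,1],
    [-0.028,-0.61,-0.02,0,0,0,1],
    [-0.028,-0.67,-0.02,0,0,0,1],
    [-0.028,-0.68,-0.02,0,0,0,1],
  ],
)

```text
t: 14.35
tcp_pos: [0.5384, 0.102, 0.1426]
orientation: [180.0, 11.7, -175.9]
ft_force: [1.0, 2.2, 0.6]
opening: 0.0002
```

Request:
apply_moves(
  rows=[
    [0,-0.02,0,0,0,0,1],
    [0,-0.04,0,0,0,0,1],
    [0,-0.06,0,0,0,0,1],
    [0,-0.06,0,0,0,0,1],
  ],
)

```text
t: 14.85
tcp_pos: [0.5391, 0.0939, 0.1427]
orientation: [180.0, 11.7, -175.8]
ft_force: [1.1, 0.6, -0.5]
opening: -0.0001
```

```bash
python3 -c "
from h import *
row([100,118,24],12)"
```

```text
t 14.85 tcp ramp mm [102.7 111.4  24.7] F ramp [ 0.7  0.5 -1. ] row [0.016 0.044 0.01 ] [-0.001 -0.002 -0.003]
1cm ramp x,y,z -> [[-0.063, 0.0, -0.021], [0.0, 0.067, -0.0], [0.021, -0.0, -0.063]] q [ 23.  22. -43. 118.  29.  37.  55.]
```

Request:
apply_moves(
  rows=[
    [0,-0.013,0,0,0,0,1],
    [0,-0.026,0,0,0,0,1],
    [0,-0.04,0,0,0,0,1],
  ],
)

```text
t: 15.22
tcp_pos: [0.5395, 0.0883, 0.1428]
orientation: [180.0, 11.8, -175.8]
ft_force: [1.0, 1.8, -0.4]
opening: -0.0003
```

Request:
apply_moves(
  rows=[
    [0,-0.013,0,0,0,0,1],
    [0,-0.026,0,0,0,0,1],
    [0,-0.026,0,0,0,0,1],
  ],
)

```text
t: 15.6
tcp_pos: [0.5396, 0.0875, 0.143]
orientation: [179.8, 11.8, -175.7]
ft_force: [-1.3, 8.6, -1.2]
opening: 0.0003
```

Request:
apply_moves(
  rows=[
    [0,-0.013,0,0,0,0,1],
    [0,-0.026,0,0,0,0,1],
    [0,-0.026,0,0,0,0,1],
  ],
)

```text
t: 15.98
tcp_pos: [0.5397, 0.0871, 0.1431]
orientation: [179.5, 11.9, -175.6]
ft_force: [-1.1, 15.7, -2.8]
opening: 0.0001
```

```bash
python3 -c "
from h import *
row([100,118,24],12)"
```

```text
t 15.975 tcp ramp mm [102.9 104.6  25. ] F ramp [-1.3 15.8 -2.5] row [0.016 0.089 0.013] [ 0.004 -0.001 -0.001]
1cm ramp x,y,z -> [[-0.063, 0.0, -0.021], [0.0, 0.067, 0.001], [0.021, 0.0, -0.063]] q [ 24.  22. -44. 118.  29.  37.  57.]
```

Request:
apply_moves(
  rows=[
    [0,0.08,0,0,0,0,1],
    [0.06,0.1,-0.2,0,0,0,1],
    [0,0.1,-0.5,0,-0.05,0,1],
    [0,0.1,-0.55,0,-0.1,0,1],
    [0,0.1,-0.55,0,-0.1,0,1],
  ],
)

```text
t: 16.6
tcp_pos: [0.5205, 0.0922, 0.2234]
orientation: [-179.8, 23.7, -175.8]
ft_force: [-1.0, -0.1, -0.2]
opening: -0.0003
```

```bash
python3 -c "
from h import *
row([246,0,75],24)
w=grab('wrist');cv2.imwrite('pics/w7.png',w['image'][:,:,::-1])"
```

```text
t 16.6 tcp ramp mm [126.8 111.2 103.8] F ramp [-1.  -0.   0.3] row [-0.814 -0.737  0.108] [-0.003 -0.003 -0.002]
1cm ramp x,y,z -> [[-0.066, 0.0, -0.007], [0.0, 0.067, -0.0], [0.007, -0.0, -0.066]] q [ 32.   5. -50. 126.  20.  29.  62.]
```

View pics/w7.png

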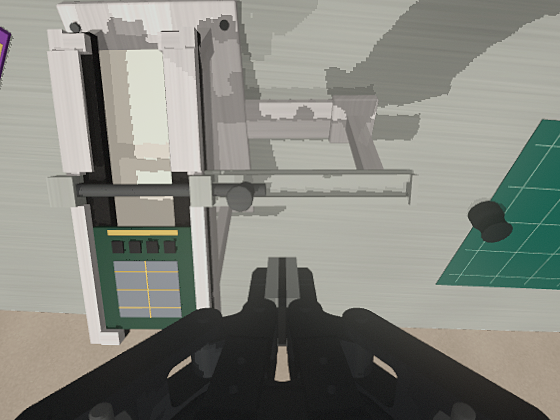

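The bolt is home in the keeper (rod from (80,190) into the block, knob at (240,195)). The board is above it, with its upper edge at row about 328 against the stops. Now I move above the top end.

Request:
apply_moves(
  rows=[
    [-0.35,-0.3,0,0,0,0,1],
    [-0.65,-0.6,0.03,0,0,0,1],
    [-0.815,-0.737,0.1,0,0,0,1],
    [-0.815,-0.737,0.1,0,0,0,1],
    [-0.815,-0.737,0.1,0,0,0,1],
  ],
)

```text
t: 17.27
tcp_pos: [0.6476, -0.0071, 0.2576]
orientation: [179.9, 23.6, -175.9]
ft_force: [-0.1, -0.1, -0.7]
opening: -0.0003
```

```bash
python3 -c "
from h import *
row([246,0,-10],28)
w=grab('wrist');cv2.imwrite('pics/w8.png',w['image'][:,:,::-1])"
```

```text
t 17.275 tcp ramp mm [246.9   2.2  74.1] F ramp [-0.4 -0.1 -0.6] row [-0.057 -0.015  0.558] [-0.    -0.037 -0.003]
1cm ramp x,y,z -> [[-0.066, 0.0, -0.007], [0.0, 0.067, -0.0], [0.007, -0.0, -0.066]] q [ 38.  17. -46. 109.  21.  36.  76.]
```

View pics/w8.png

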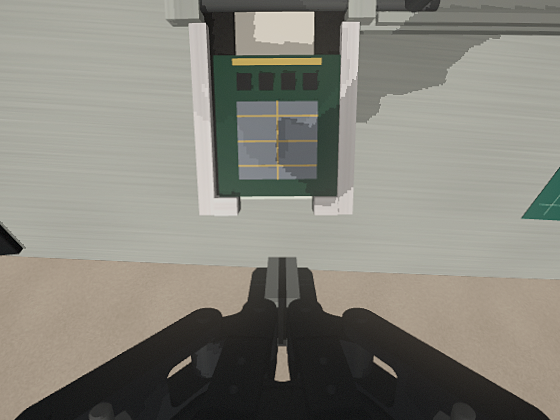

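The board's upper edge (row about 197) is flush with the stops, and the gap between them (columns 240–313) lies in line with the fingers. I lower them behind the board.

Request:
apply_moves(
  rows=[
    [-0.02,-0.015,0.2,0,-0.02,0,1],
    [-0.04,-0.015,0.4,0,-0.037,0,1],
    [-0.057,-0.015,0.56,0,-0.037,0,1],
    [-0.057,-0.015,0.56,0,-0.037,0,1],
  ],
)

```text
t: 17.82
tcp_pos: [0.6882, -0.0052, 0.1837]
orientation: [179.9, 28.0, -175.7]
ft_force: [0.0, 0.3, 0.0]
opening: 0.0
```

```bash
python3 -c "
from h import *
row([246,0,-10],28)"
```

```text
t 17.825 tcp ramp mm [245.2   1.  -10.2] F ramp [ 0.   0.3 -0. ] row [-0.005 -0.007 -0.002] [-0.    -0.    -0.002]
1cm ramp x,y,z -> [[-0.067, 0.0, -0.002], [0.0, 0.067, -0.0], [0.002, -0.0, -0.067]] q [ 28.  24. -36. 112.  33.  23.  65.]
```

Request:
apply_moves(
  rows=[
    [0.033,0,0,0,0,0,1],
    [0.066,0,0,0,0,0,1],
    [0.1,0,0,0,0,0,1],
    [0.133,0,0,0,0,0,1],
    [0.166,0,0.004,0,0,0,1],
    [0.2,0,0.005,0,0,0,1],
    [0.2,0,0.005,0,0,0,1],
  ],
)

```text
t: 18.7
tcp_pos: [0.6631, -0.0087, 0.1704]
orientation: [180.0, 28.2, -175.8]
ft_force: [-0.2, 0.0, 0.2]
opening: -0.0001
```

Request:
apply_moves(
  rows=[
    [0.013,0,0,0,0,0,1],
    [0.026,0,0,0,0,0,1],
    [0.026,0,0,0,0,0,1],
  ],
)

```text
t: 19.08
tcp_pos: [0.6599, -0.0087, 0.1686]
orientation: [180.0, 28.2, -175.8]
ft_force: [-0.4, 0.4, -0.3]
opening: 0.0
```

```bash
python3 -c "
from h import *
row([246,0,-10],28)"
```

```text
t 19.075 tcp ramp mm [212.9  -0.4  -9.1] F ramp [-0.4  0.5 -0.1] row [-0.221  0.003 -0.001] [-0.001  0.001 -0.002]
1cm ramp x,y,z -> [[-0.067, 0.0, -0.002], [0.0, 0.067, -0.0], [0.002, -0.0, -0.067]] q [ 28.  23. -34. 116.  35.  19.  63.]
```

```bash
cat >> h.py <<'E'
def board():
    for n in('scene','side'):
        a=grab(n);A=cloud(a);G=a['image'].astype(int);m=(G[...,1]>G[...,0]+12)&(G[...,1]>G[...,2]+3)
        r=w2r(A)*1000;m&=(abs(r[...,1])<45)&(r[...,0]>60)&(r[...,0]<240)&(abs(r[...,2]-5)<7);print(n,m.sum(),np.percentile(r[m][:,0],[1,5,50,95,99]).round(1))
E
python3 -c "
from h import *
board()"
```

```text
scene 103 [118.1 126.3 178.8 202.3 202.8]Traceback (most recent call last):
  File "<string>", line 3, in <module>
    board()
    ~~~~~^^
  File "h.py", line 49, in board
    r=w2r(A)*1000;m&=(abs(r[...,1])<45)&(r[...,0]>60)&(r[...,0]<240)&(abs(r[...,2]-5)<7);print(n,m.sum(),np.percentile(r[m][:,0],[1,5,50,95,99]).round(1))
                                                                                                         ~~~~~~~~~~~~~^^^^^^^^^^^^^^^^^^^^^^^^^^
    return _quantile_unchecked(
        a, q, axis, out, overwrite_input, method, keepdims, weights)
    return _ureduce(a,
                    func=_quantile_ureduce_func,
    ...<5 lines>...
                    overwrite_input=overwrite_input,
                    method=method)
    r = func(a, **kwargs)
    result = _quantile(arr,
                       quantiles=q,
    ...<2 lines>...
                       out=out,
                       weights=wgt)
    slices_having_nans = np.isnan(arr[-1, ...])
                                  ~~~^^^^^^^^^
IndexError: index -1 is out of bounds for axis 0 with size 0
```

The board is sliding with the fingers (upper edge at about 202). Continue gently to contact with the bolt.

Request:
apply_moves(
  rows=[
    [0.013,0,0,0,0,0,1],
    [0.026,0,0,0,0,0,1],
    [0.04,0,0,0,0,0,1],
    [0.04,0,0,0,0,0,1],
  ],
)

```text
t: 19.68
tcp_pos: [0.6548, -0.0092, 0.166]
orientation: [180.0, 28.2, -175.8]
ft_force: [-0.3, -0.5, -0.9]
opening: 0.0002
```

Request:
apply_moves(
  rows=[
    [0.007,0,0,0,0,0,1],
    [0.014,0,0,0,0,0,1],
    [0.014,0,0,0,0,0,1],
  ],
)

```text
t: 20.05
tcp_pos: [0.654, -0.0091, 0.1659]
orientation: [180.0, 28.3, -175.8]
ft_force: [2.8, 0.3, 0.9]
opening: -0.0001
```

```bash
python3 -c "
from h import *
row([246,0,-10],28)"
```

```text
t 20.05 tcp ramp mm [206.5  -0.3  -8.5] F ramp [ 2.9  0.1 -0.6] row [-0.264  0.003  0.002] [-0.001  0.003 -0.002]
1cm ramp x,y,z -> [[-0.067, 0.0, -0.002], [0.0, 0.067, -0.0], [0.002, -0.0, -0.067]] q [ 28.  22. -34. 117.  35.  18.  62.]
```

Request:
apply_moves(
  rows=[
    [0.007,0,0,0,0,0,1],
    [0.014,0,0,0,0,0,1],
    [0.014,0,0,0,0,0,1],
  ],
)

```text
t: 20.42
tcp_pos: [0.6537, -0.0091, 0.1661]
orientation: [179.9, 28.5, -175.8]
ft_force: [5.6, 0.4, 2.6]
opening: -0.0
```

```bash
python3 -c "
from h import *
row([246,0,-10],28)"
```

```text
t 20.425 tcp ramp mm [ 2.063e+02 -2.000e-01 -8.100e+00] F ramp [ 6.2 -0.  -0.6] row [-0.265  0.003  0.006] [-0.001  0.004 -0.002]
1cm ramp x,y,z -> [[-0.067, 0.0, -0.002], [0.0, 0.067, -0.0], [0.002, -0.0, -0.067]] q [ 28.  22. -34. 117.  35.  18.  62.]
```

Contact confirmed: the force rises with no further motion. I back off, lift clear and check.

Request:
apply_moves(
  rows=[
    [-0.08,0,0,0,0,0,1],
    [-0.18,0,0,0,0,0,1],
    [-0.2,0,-0.2,0,0,0,1],
    [-0.2,0,-0.5,0,0,0,1],
    [-0.2,0,-0.8,0,0,0,1],
    [-0.2,0,-0.8,0,0,0,1],
    [-0.2,0,-0.8,0,0,0,1],
  ],
)

```text
t: 21.3
tcp_pos: [0.6211, -0.0124, 0.2839]
orientation: [180.0, 28.2, -175.9]
ft_force: [-0.0, 0.4, -1.3]
opening: 0.0002
```

```bash
python3 -c "
from h import *
row([246,0,-10],28)
w=grab('wrist');cv2.imwrite('pics/w9.png',cv2.resize(w['image'][0:260,130:450],None,fx=2.3,fy=2.3,interpolation=2)[:,:,::-1])"
```

```text
t 21.3 tcp ramp mm [236.9  -1.  110.3] F ramp [-0.7  0.4 -1.1] row [-0.086  0.01   0.799] [-0.001  0.001 -0.003]
1cm ramp x,y,z -> [[-0.067, 0.0, -0.002], [0.0, 0.067, -0.0], [0.002, -0.0, -0.067]] q [ 47.  11. -52. 115.  14.  31.  81.]
```

View pics/w9.png

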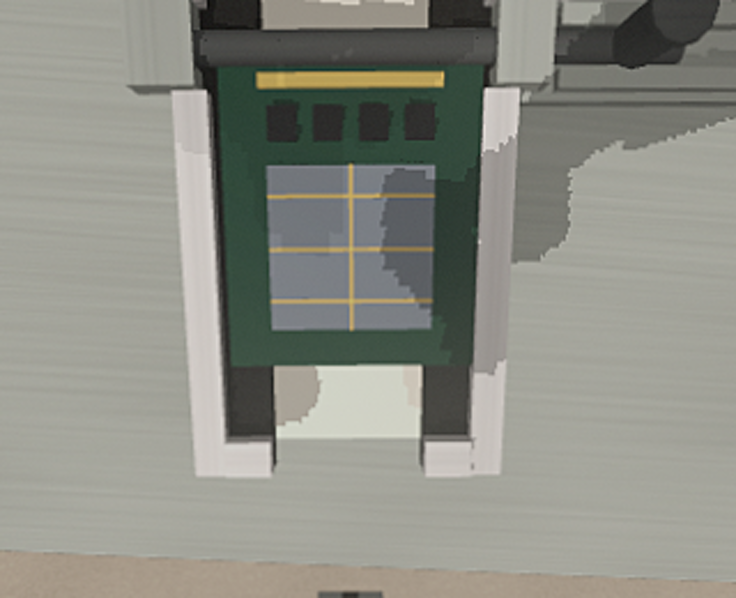

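The board lies square against the bolt, with its lower edge touching the rod at row about 65 and no gap. The bolt runs through both guides into the keeper, and the arm is clear.

```bash
python3 -c "
from h import *
hand_in()"
```

```text
the job is handed in; nothing more can be done
```

The job is done and handed in at about 21 s of the 58 s allowed:

1. **Bolt opened:** I pushed it until it hit its stop. The force rose to about 13 N with no more motion.
2. **Board up:** I slid it up to the two top stops. It stopped moving at about 26 N, and the camera showed its edge flush with the stops.
3. **Bolt home:** I pushed it back into the keeper until it stopped at about 16 N. The camera showed the rod in the keeper.
4. **Board down:** I slid it back until it met the bolt at about 6 N, then moved the arm clear.

**Last checks:** the final wrist picture shows the board square, with its lower edge against the rod and no visible gap. Nothing was touching the robot. I saw no contact with the things around the stand, but I did not measure their positions again at the end.

**What failed or disagreed:**
- The first approach, square to the slope, ran into a joint's range limit, so I did most of the work with the tool leaning less.
- One numeric check of the board's position got no reading from the side camera. I relied on the scene camera, contact forces and wrist pictures instead.
- I viewed 13 pictures, three over the budget of 10.

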